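# Load a welded test coupon and hang its carrier on the spring balancer

## Task

Gently, without ramming it, push the welded test coupon along the loading shelf fully home into the slot of the yellow carrier standing in its dock. Then pull the balancer's sprung hook down by its orange push cup, swing it in under the carrier's bail, and let the spring rise under control, without letting it snap up, until it is back at its top stop with the loaded carrier hanging freely on the hook. Leave the other things on the bench alone.

Things in the scene. Friction and masses are not known exactly. Their poses are not given: they have to be found in the camera images.
- station: Blue fixed station, base 110 (x) x 310 (y) x 12 mm. Origin on the bench under the middle of the dock pocket where the carrier stands (floor at z = 12 mm, walls 10 mm high). The steel loading shelf, 110 mm wide, runs from y = 46 to 246 mm, top at z = 17 mm; the coupon is pushed along it towards -y.
- funnel (a point): Point on the shelf top midway between two yellow funnel rails at the carrier's mouth, station x = 0, y = 68 mm, z = 17 mm; axes as the station. Rails 10 mm high from y = 47 to 89 mm; the clear width narrows from 81 to 54 mm towards the carrier.
- carrier: Yellow carrier, about 0.3 kg, 61 (x) x 89 (y) x 20.5 mm without its bail, loose in the dock with 2 mm play, axes as the station. Origin: centre of the underside. Slot opens to +y: 53 mm wide, 13.5 mm high, floor 4 mm above the underside (1 mm below the shelf), two lips above with an open middle, mouth at y = 44 mm, back wall at y = -41 mm.
- bail_top (a point): Peak of the carrier's bail (wire r 3 mm, centre line), at x = 0, y = 7, z = 74 mm on the carrier, 86 mm above the bench when docked. The bail stands in the plane y = 7 mm: legs at x = +-27 mm up to z = 44 mm, then straight slopes up to the peak.
- coupon: Steel test coupon, 50 (x) x 110 (y) x 10 mm, about 0.42 kg, dark weld bead and brassy stain along its top; lies flat on the shelf. Origin: centre of its underside, long axis y. Home, its leading end meets the slot's back wall: its origin is then 14 mm to +y of the carrier's and 25 mm of it sticks out.
- mast: Fixed balancer mast: grey foot r 48 mm, post r 10 mm, red head r 21 mm, 345 mm high. Origin on the bench on the post's axis, about which the boom swings. Boom direction in the mast's frame at swing q: (-cos q, -sin q).
- swing (a joint): Angle of the boom about the mast, rad, -0.35 to 1.15; grows anticlockwise seen from above, to the mast's -y, away from the bail. Starts at 0.5 to 0.95; near 0 the hook is at the bail. Slight friction, stays where left.
- hookarm (a joint): How far boom and hook are pulled down, m: 0 (top stop, where the spring holds it) to 0.14. Upward pull about 10 N at 0 and 16 N at 0.14, enough to lift the loaded carrier to the top stop; it snaps up if let go.
- push_cup (a point): Centre of the inner floor of the orange square cup on the boom's end, 215 mm from the mast axis, 243 mm above the bench when retracted; 54 x 54 mm inside, rim 14 mm above this floor, open upward: closed fingertips press down and sideways in it.
- hook_saddle (a point): Seat of the hook, where the bail comes to rest: 130 mm from the mast axis on the boom's line, 173 mm above the bench when retracted, 60 mm under the boom. Wire r 4 mm. The J lies across the boom: shank 13 mm to the growing-swing side, upturned point 13 mm to the other (it leads as swing falls), tip 14 mm above the seat. Lowest surface 8 mm below the seat.
- pliers: Bystander: red-handled pliers, 150 mm, lying flat.
- magnet_square: Bystander: red magnetic welding square, 90 mm.
- wire_brush: Bystander: wire brush, about 200 mm.
- chipping_hammer: Bystander: chipping hammer.
- practice_plate: Bystander: small brass-coloured practice plate 50 x 90 x 6 mm.
- tube_offcut: Bystander: short steel tube, 48 mm across, 50 mm high, upright.
Mind the look-alikes: they are no part of the job. Of the things like the coupon, leave any that is blue or pink; of the rest the larger one is meant.

How it is judged:
On the way, in this order (a step that is already met when the one before it is completed fails the run):
1. the coupon is fully home in the slot of the docked carrier (y of coupon in the frame of carrier between 0.008 and 0.017 m and z of coupon in the frame of carrier between 0.001 and 0.012 m and angle between the y axis of coupon and the y axis of carrier, either way round below 0.1 rad and distance of carrier from where it was at the start of the episode below 0.012 m), for 0.2 s.
2. the hook has been pulled down under the bail of the docked carrier (value of joint hookarm above 0.085 m and distance between bail_top and hook_saddle below 0.05 m), for 0.1 s.
At the end, for the whole second after the job is handed in: The carrier hangs still (under 0.12 m/s) from the hook: bail peak within 22 mm of the seat, tilt under 20 degrees, over 60 mm above the bench, clear of the station; hook within 12 mm of its top stop; coupon home within 3 mm and 6 degrees (y of coupon in the frame of carrier between 0.008 and 0.017 m and z of coupon in the frame of carrier between 0.001 and 0.012 m and angle between the y axis of coupon and the y axis of carrier, either way round below 0.1 rad and distance between bail_top and hook_saddle below 0.022 m and contact force between hookarm and carrier above 2 N and value of joint hookarm below 0.012 m and height (world z) of carrier above 0.06 m and angle between carrier's own z axis and vertical below 0.35 rad and linear speed of carrier below 0.12 m/s and contact force between each of carrier, coupon and station below 0.1 N); the robot touches nothing.
It fails at once if the coupon is rammed into the carrier with over 40 N (contact force between coupon and carrier above 40 N).
It fails at once if the hook snaps up: rises faster than 0.35 m/s (velocity of joint hookarm below -0.35 m/s).
It fails at once if a bystander is moved by more than 30 mm (distance of any of pliers, magnet_square, wire_brush, chipping_hammer, practice_plate, tube_offcut from where it was at the start of the episode above 0.03 m).
It also fails if it takes over 64 s, if anything falls off the work surface, if the arm or the gripper's body presses on something with over 40 N, if the wrist force passes 120 N, or if a joint passes its speed limit or range.

## Robot

A 6-joint arm with a two-finger parallel gripper is mounted at the origin on the work surface. World frame = base frame: x ahead of the robot, y to its left, z up, the work surface at z = 0. Lengths are in m, angles in rad, forces in N, time in s.
With the tool pointing down it reaches from about 0.325 to 0.9 m from the base axis. Payload 3.5 kg.
Tool frame: the origin (TCP) lies at the centre of the arm's flange, where the gripper is bolted on; the fingertips stand 173 mm ahead of it and the grasp point (between the pads) lies 155 mm ahead of it; z points along the fingers, y is the line along which they close (so a half turn about z gives the same grasp; the last joint's range is limited). The gripper opens to 85 mm and grips with 20 to 120 N. Pads are 22 mm wide; open, the fingers measure 114 mm over their backs; the gripper's body (76 mm by 85 mm) begins 54 mm behind the grasp point. The pads swing forward as they close: fully open they stand 13 mm farther back than shut.
Start: joints at [-1.387, 0.276, -0.026, 1.268, 0, 1.467], TCP at [0.177, -0.599, 0.405] pointing down, gripper open.
Joint ranges: [-3.12, 3.12], [-0.85, 1.88], [-1.08, 1.24], [-1.95, 2.15], [-1.57, 1.53], [-3.14, 3.14]. Speed limits (rad/s): [2.57, 2.57, 3.14, 3.14, 3.14, 3.14].

## Interface

Orientations are given as a 3x3 rotation matrix whose columns are the frame's x, y, z axes.
In Python, from plant import manip gives the robot as it stands. The module is installed in compiled form; this text tells all that it offers.
- The arm moves only by the tool carry_out, never from a script. Its arguments are lists of equal length, an entry for each row: "offset": the shift along the tool's x, y, z in cm, a list of three; "turn": the turn about the tool's z in degrees. In form: {"offset": [[tx, ty, tz], ...], "turn": [turn, ...]}. A call has 1 to 10 rows; each row is the pose to reach, as a shift and turn from the pose commanded when the call began, along the tool's axes at that moment; what a row does not reach only later rows make up. A row lasts 1/10 s, in which the tool goes at most 50 mm and 8.59 degrees, less where a joint would pass 70% of its speed; a pose out of reach is approached as far as the arm can. A call with a gripper value outside its range is refused whole. "grip" is the finger opening in cm, from 0 to 8.54, set as the call begins (left out, the last holds). The fingers move at their own pace and stop on an object; the grip force is fixed at half the most. Time passes only in rows, so rows that repeat a pose let the fingers close. It gives the time, the measured TCP pose, the force, the opening and the grip force at its end, in the units of the state.
- manip.read_state(): the state, without advancing time (a new reading comes with each control period).
- manip.grab_frame(name): name is "scene" or "top" or "wrist"; returns the picture (400x640x3 uint8, red, green, blue); there is no depth.
- manip.get_calibration(name): a dict with "intrinsics" (3x3 intrinsics, pixels), "k1" (the pictures are not rectified: a ray, as slopes to the right and down, at radius r is drawn at 1 + k1 r^2 times it, then the intrinsics apply), "R" (3x3) and "t" (3): a world point X has camera coordinates R X + t. Camera axes: x right, y down, z forward; pixel columns grow to the right and rows downward; lengths in m; the calibration is good to about 2 mm. A picture is of the moment at which its call begins: read the wrist's pose just before it. get_calibration takes no time and is no camera call; for the wrist camera it gives the pose at the moment of the call.
- manip.sign_off(): hands the job in; it is judged then, once.
The state is a dict: "time_s": time; "q": joint angles; "dq": joint speeds; "joint_efforts": joint torques, N m; "eef_pos": TCP position; "eef_rot": TCP orientation; "contact_force": force on the tool from outside, world axes, zero at the start; "ft_torque": the same for the moment, N m; "opening": finger opening in m; "gripper_force": force on a finger pad.
Only numpy, scipy, OpenCV 4.12 (cv2) and the standard library are available. Lean on these libraries where they do the work, as an engineer would, in place of code of your own. Each camera call takes 0.05 s, during which the arm holds its last target. There are 200 camera calls.

## Working session

There is one attempt and no reset: what is moved stays moved. The work goes in short steps, Python scripts to look and compute and a tool call to move; the robot and the scene stay as the last step left them, time stands still between calls to the robot, and variables do not carry over. Pictures are saved under pics/ and viewed, at most 10 in all, crops included, and the job is handed in when it is done.

Besides the shell and the picture viewer there is one more tool, called after "Emit:" as name(argument=value, ...) on one line, values as JSON. carry_out: Moves the arm, as the interface text tells. Its arguments: {"type":"object","properties":{"offset":{"type":"array"},"turn":{"type":"array"},"grip":{"type":"number"}},"required":["offset","turn"]}

```bash
mkdir -p pics; python3 - <<'E'
from plant import manip
import cv2,numpy as np
s=manip.read_state()
for k in("time_s","eef_pos","eef_rot","opening","contact_force"):print(k,np.round(s[k],3).tolist())
for n in("scene","top"):
    c=manip.get_calibration(n);print(n,np.round(c["intrinsics"],1).tolist(),c["k1"],np.round(c["R"],3).tolist(),np.round(c["t"],3).tolist())
    cv2.imwrite(f"pics/{n}0.png",manip.grab_frame(n)[:,:,::-1])
E
```

```text
time_s 0.0
eef_pos [0.177, -0.599, 0.403]
eef_rot [[0.959, 0.283, -0.0], [0.283, -0.959, 0.002], [0.0, -0.002, -1.0]]
opening 0.085
contact_force [0.49, 0.218, -0.062]
scene [[397.2, 0.0, 320.1], [0.0, 397.2, 200.0], [0.0, 0.0, 1.0]] -0.0043221635882195845 [[-0.48, 0.877, -0.005], [0.669, 0.363, -0.649], [-0.567, -0.315, -0.761]] [0.225, -0.29, 1.601]
top [[481.5, 0.0, 317.9], [0.0, 481.5, 196.0], [0.0, 0.0, 1.0]] -0.15059863256311182 [[0.03, -0.999, 0.012], [-0.991, -0.032, -0.127], [0.127, -0.008, -0.992]] [0.025, 0.599, 1.609]
```

View pics/scene0.png

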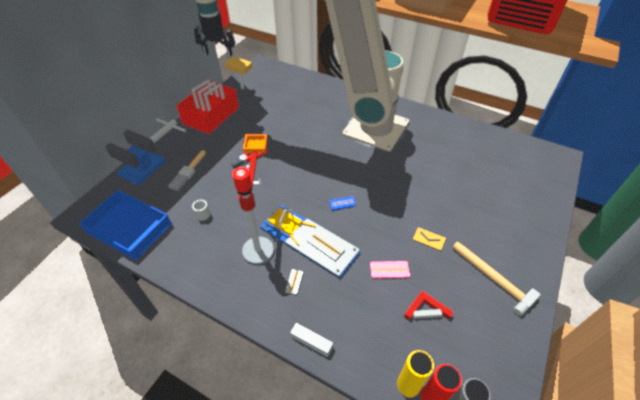

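View pics/top0.png

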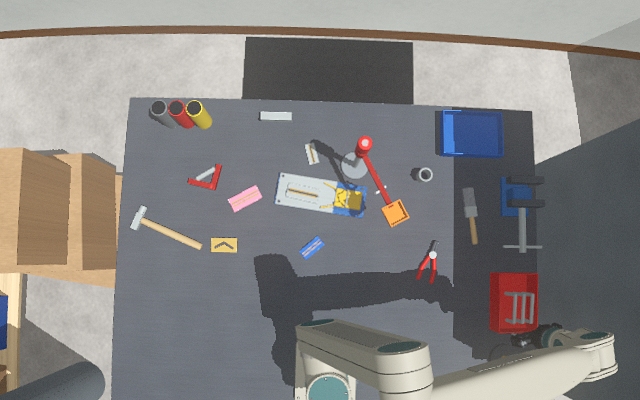

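The coupon candidates in the top view are the white plate with the bead on the shelf (302,192), a small one beside the mast (311,153), pink (245,198), blue (312,247) and the brass practice plate (224,244). I'd choose the large one on the shelf. In the scene view it's at (325,243). The mast head is at top (365,143) and the cup at top (396,212) and scene (256,144). Next I'll check with a close crop.

```bash
python3 - <<'E'
import cv2,numpy as np
a=cv2.imread("pics/top0.png")[125:235,265:425];b=cv2.imread("pics/scene0.png")[130:280,225:375]
a=cv2.resize(a,None,fx=5,fy=5,interpolation=cv2.INTER_CUBIC)
cv2.imwrite("pics/c_top.png",a)
cv2.imwrite("pics/c_scene.png",cv2.resize(b,None,fx=4,fy=4,interpolation=cv2.INTER_CUBIC))
E
```

```text
(no output)
```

View pics/c_top.png

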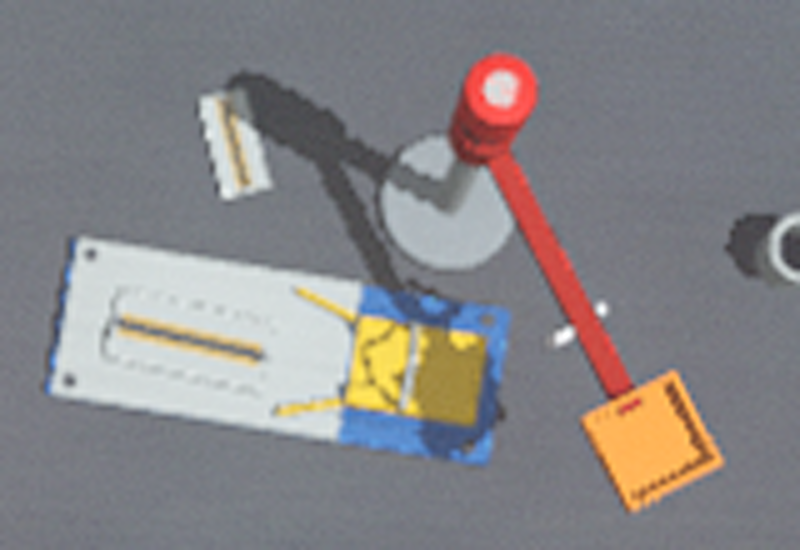

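View pics/c_scene.png

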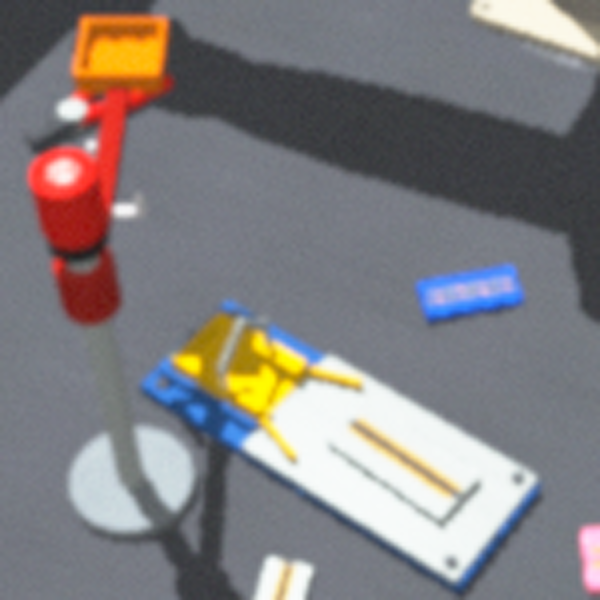

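The crops show:
- **Coupon:** the white plate on the shelf carries a dark bead with a brassy stain and is bigger than the one beside the mast, so it's the right one.
- **Station corners (crop-top):** (75,238), (50,393), (512,310) and (490,465).
- **Mast head:** (502,88).
- **Cup:** outer corners at (582,415), (680,370), (725,463) and (633,512).

```bash
cat > h.py <<'E'
from plant import manip
import numpy as np,cv2
from scipy.optimize import least_squares
def proj(n,X,c=None):
    c=c or manip.get_calibration(n);p=np.atleast_2d(X)@np.array(c["R"]).T+c["t"]
    s=p[:,:2]/p[:,2:];s=s*(1+c["k1"]*(s**2).sum(1,keepdims=True));K=np.array(c["intrinsics"])
    return s@K[:2,:2].T+K[:2,2]
def T(u,v): return [(u+.5)/5-.5+265,(v+.5)/5-.5+125]
def S(u,v): return [(u+.5)/4-.5+225,(v+.5)/4-.5+130]
def tri(pt,ps):
    f=lambda X:np.r_[(proj("top",X)-pt)[0],(proj("scene",X)-ps)[0]]
    r=least_squares(f,[.7,0,.1]);return r.x,abs(r.fun).max()
def rz(a): return np.array([[np.cos(a),-np.sin(a)],[np.sin(a),np.cos(a)]])
E
python3 - <<'E'
from h import *
P={"shelf+y +x":(T(75,238),S(455,590-12)),"shelf +y -x":(T(50,393),S(541,482)),"headtop":(T(502,88),S(65,172)),"foot":(T(450,202),S(131,480)),
"coup trail -x":(T(102,357),S(478,485)),"coup trail +x":(T(113,290),S(443,523)),
"bead trail":(T(118,322),S(460,493)),"bead lead":(T(263,355),S(355,424)),"cupcorner mast-left":(T(582,415),S(165,85)),}
for k,(a,b) in P.items(): x,e=tri(a,b);print(k,np.round(x,4),round(e,2))
# station fit: shelf z17, base z12
pts=np.array([[55,246,17],[-55,246,17],[55,-64,12],[-55,-64,12]])/1e3
o1=np.array([T(75,238),T(50,393),T(512,310),T(490,465)]); o2=np.array([S(455,578),S(541,482)])
W=lambda p,L:np.c_[L[:,:2]@rz(p[2]).T+p[:2],L[:,2]]
f=lambda p:np.r_[(proj("top",W(p,pts))-o1).ravel(),(proj("scene",W(p,pts[:2]))-o2).ravel()]
r=least_squares(f,[.7,0,0]);st=r.x;print("station",st.round(4),r.fun.round(1))
# coupon
b=np.array([[0,46,27.],[0,-46,27]])
g=np.array([[25,55,27],[-25,55,27]])/1e3
o1=np.array([T(113,290),T(102,357)]);o2=np.array([S(443,523),S(478,485)])
f=lambda p:np.r_[(proj("top",W([p[0],p[1],st[2]],g))-o1).ravel(),(proj("scene",W([p[0],p[1],st[2]],g))-o2).ravel()]
r=least_squares(f,[.7,.1]);print("coupon",r.x.round(4),"in st",((r.x-st[:2])@rz(st[2])).round(4),r.fun.round(1))
# mast
f=lambda p:np.r_[(proj("top",[[p[0],p[1],.345]])-T(502,88)).ravel(),(proj("scene",[[p[0],p[1],.345]])-S(65,172)).ravel()]
r=least_squares(f,[.8,0]);m=r.x;print("mast",m.round(4),"in st",((m-st[:2])@rz(st[2])).round(4),r.fun.round(1))
d=.03;g=np.array([[-d,-d,257],[-d,d,257],[d,d,257],[d,-d,257]]);g[:,2]/=1000
C=lambda p:np.c_[(g[:,:2]+[p[1],0])@rz(p[0]).T+m,g[:,2]]
o1=np.array([T(582,415),T(680,370),T(725,463),T(633,512)])
f=lambda p:(np.array([np.linalg.norm(proj("top",C(p))-q,axis=1).min() for q in o1]))
f=lambda p:(proj("top",C(p)).mean(0)-o1.mean(0)).ravel()
r=least_squares(f,[np.pi+.6,.215]);print("boom dir deg",np.degrees(r.x[0]),"rad",r.x[1],"cup",(m+r.x[1]*np.array([np.cos(r.x[0]),np.sin(r.x[0])])).round(4))
a=st[2];bt=st[:2]+rz(a)@[0,.007];v=bt-m
print("bail",bt.round(4),"from mast",np.hypot(*v).round(4),np.degrees(np.arctan2(v[1],v[0]))%360)
E
```

```text
shelf+y +x [0.679  0.1769 0.0236] 0.45
shelf +y -x [0.5702 0.1929 0.0145] 0.25
headtop [ 0.7148 -0.0818  0.3464] 0.4
foot [ 0.715  -0.083   0.0104] 0.05
coup trail -x [0.597  0.155  0.0186] 0.49
coup trail +x [0.6432 0.1488 0.0253] 0.49
bead trail [0.6186 0.1473 0.0316] 0.44
bead lead [0.5993 0.0469 0.0282] 0.44
cupcorner mast-left [ 0.5398 -0.1415  0.2501] 1.03
station [ 0.5925 -0.0587 -0.1305] [ 0.3  0.1 -0.2  0.1  0.5  0.2  0.2  0.2  0.7  1.4 -0.3 -0.6]
coupon [0.614  0.0979] in st [0.0009 0.1581] [ 0.4 -1.1  0.2 -0.3  0.1  0.5  0.9 -1.6]
mast [ 0.7145 -0.0823] in st [ 0.124  -0.0075] [-0.3  0.5 -0.4  0.2]
boom dir deg 209.25869908283127 rad 0.21469651065261913 cup [ 0.5272 -0.1872]
bail [ 0.5935 -0.0518] from mast 0.1249 165.8756108479661
```

Everything lines up with the text: station at (0.5925, -0.0587) with yaw -7.5°, mast at (0.7145, -0.082), swing about 0.6, cup at (0.527, -0.187). I'll push with closed fingers, with tool x along station +y.

```bash
cat >> h.py <<'E'
st=np.array([.5925,-.0587,-.1305]); m=np.array([.7145,-.0823])
def sw(x,y): return st[:2]+rz(st[2])@[x,y]
def off(xy,z,yaw=None):
    s=manip.read_state();R=np.array(s["eef_rot"]);o=R.T@(np.r_[xy,z]-s["eef_pos"])*100
    t=0 if yaw is None else -np.degrees(yaw-np.arctan2(R[1,0],R[0,0]))
    return o.round(2).tolist(),round(float(t),2)
def stt():
    s=manip.read_state();R=np.array(s["eef_rot"]);p=np.array(s["eef_pos"])
    print("t",round(s["time_s"],2),"pos",p.round(4),"yaw",np.degrees(np.arctan2(R[1,0],R[0,0])).round(2),"st",((p[:2]-st[:2])@rz(st[2])).round(4),"F",np.round(s["contact_force"],1),"q",np.round(s["q"],2))
E
python3 - <<'E'
from h import *
y=np.pi/2+st[2]
stt();print(off([.40,.1],.42,y),off(sw(0,.24),.40,y),sw(0,.24))
E
```

```text
t 0.1 pos [ 0.1767 -0.5991  0.4036] yaw 16.43 st [-0.3419 -0.5899] F [ 0.6 -0.3 -0.1] q [-1.39  0.28 -0.03  1.27 -0.    1.47]
([41.19, -60.74, -1.51], -66.09) ([64.9, -62.01, 0.5], -66.09) [0.62373118 0.17925927]
```

Emit:
carry_out(offset=[[41.2,-60.7,-1.5],[41.2,-60.7,-1.5],[41.2,-60.7,-1.5],[41.2,-60.7,-1.5],[41.2,-60.7,-1.5],[41.2,-60.7,-1.5],[41.2,-60.7,-1.5],[41.2,-60.7,-1.5],[41.2,-60.7,-1.5],[41.2,-60.7,-1.5]], turn=[-66,-66,-66,-66,-66,-66,-66,-66,-66,-66], grip=0)

```text
time_s: 1.1
eef_pos: [0.3288, -0.1213, 0.4148]
eef_rot: [[0.133, 0.991, 0.0], [0.991, -0.133, -0.0], [0.0, 0.0, -1.0]]
contact_force: [0.5, -0.7, -0.1]
opening: 0.0
gripper_force: 0.0
```

```bash
python3 - <<'E'
from h import *
y=np.pi/2+st[2]
stt();print(off([.40,.1],.42,y),off(sw(0,.24),.40,y))
E
```

```text
t 1.1 pos [ 0.3288 -0.1213  0.4148] yaw 82.38 st [-0.2533 -0.0964] F [ 0.5 -0.7 -0.1] q [-0.54 -0.24 -0.53  1.28  0.    1.17]
([22.88, 4.13, -0.52], -0.15) ([33.71, 25.25, 1.49], -0.15)
```

Emit:
carry_out(offset=[[22.9,4.1,-0.5],[22.9,4.1,-0.5],[22.9,4.1,-0.5],[22.9,4.1,-0.5],[22.9,4.1,-0.5],[33.7,25.3,1.5],[33.7,25.3,1.5],[33.7,25.3,1.5],[33.7,25.3,1.5],[33.7,25.3,1.5]], turn=[0,0,0,0,0,0,0,0,0,0])

```text
time_s: 2.1
eef_pos: [0.6264, 0.1784, 0.3985]
eef_rot: [[0.131, 0.991, -0.001], [0.991, -0.131, -0.0], [-0.0, -0.001, -1.0]]
contact_force: [0.4, -1.1, -0.7]
opening: -0.0001
gripper_force: 0.0
```

```bash
python3 - <<'E'
from h import *
y=np.pi/2+st[2]
stt();print(off(sw(0,.242),.20,y))
c=manip.get_calibration("wrist");cv2.imwrite("pics/w1.png",manip.grab_frame("wrist")[:,:,::-1])
np.savez("w1.npz",**{k:np.array(v) for k,v in c.items()})
E
```

```text
t 2.1 pos [0.6264 0.1784 0.3985] yaw 82.46 st [0.0028 0.2395] F [ 0.4 -1.1 -0.7] q [0.18 0.33 0.03 1.27 0.   1.88]
([0.25, -0.26, 19.85], -0.06)
```

View pics/w1.png

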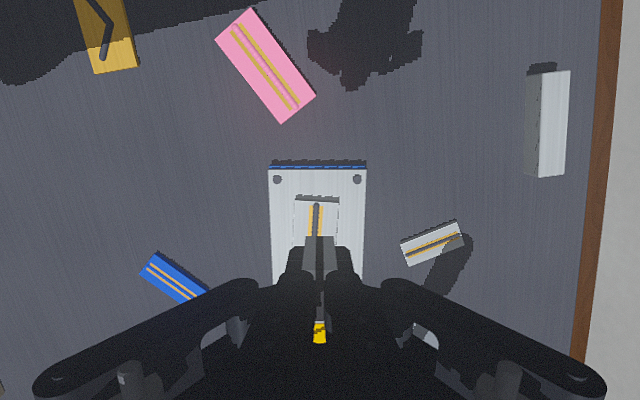

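The wrist view shows the shelf's +y end at (269,169)–(366,168) and the coupon's trailing edge at about (296,197)–(340,199). I'll refine from these.

```bash
python3 - <<'E'
from h import *
c=dict(np.load("w1.npz"))
def back(px,z):
    K=c["intrinsics"];s=cv2.undistortPoints(np.array([[px]],float),K,np.array([c["k1"],0,0,0]))[0,0]
    d=c["R"].T@np.r_[s,1];o=-c["R"].T@c["t"];return (o+d*(z-o[2])/d[2])[:2]
print(c["R"].round(3).tolist(),(-c["R"].T@c["t"]).round(3))
for n,px,z in[("+y,a",(269,169),.017),("+y,b",(366,168),.017),("ct a",(296,197),.027),("ct b",(340,199),.027),("bead",(318,204),.028)]:
    p=back(px,z);print(n,p.round(4),"st",((p-st[:2])@rz(st[2])).round(4))
E
```

```text
[[0.991, -0.132, -0.001], [-0.127, -0.956, 0.265], [-0.035, -0.262, -0.964]] [0.636 0.245 0.366]
+y,a [0.5726 0.191 ] st [-0.0522  0.245 ]
+y,b [0.6797 0.1779] st [0.0556 0.2459]
ct a [0.5986 0.1577] st [-0.0221  0.2154]
ct b [0.6466 0.149 ] st [0.0266 0.213 ]
bead [0.6217 0.1468] st [0.0022 0.2076]
```

Emit:
carry_out(offset=[[0.2,-0.1,5],[0.2,-0.1,10],[0.2,-0.1,14],[0.2,-0.1,17],[0.2,-0.1,19],[0.2,-0.1,20],[0.2,-0.1,20.3],[0.2,-0.1,20.3]], turn=[0,0,0,0,0,0,0,0])

```text
time_s: 2.95
eef_pos: [0.6237, 0.1795, 0.1973]
eef_rot: [[0.132, 0.991, 0.0], [0.991, -0.132, 0.0], [0.0, 0.0, -1.0]]
contact_force: [-0.3, -0.3, 0.6]
opening: -0.0002
gripper_force: 0.0
```

```bash
python3 - <<'E'
from h import *
stt()
E
```

```text
t 2.95 pos [0.6237 0.1795 0.1973] yaw 82.43 st [-1.000e-04  2.403e-01] F [-0.3 -0.3  0.6] q [ 0.18  0.49 -0.2   0.89 -0.    1.88]
```

Emit:
carry_out(offset=[[0,0.1,0.35],[-0.6,0.1,0.35],[-1.2,0.1,0.35],[-1.8,0.1,0.35],[-2.3,0.1,0.35],[-2.8,0.1,0.35],[-3.3,0.1,0.35],[-3.8,0.1,0.35],[-4.3,0.1,0.35],[-4.8,0.1,0.35]], turn=[0,0,0,0,0,0,0,0,0,0])

```text
time_s: 3.95
eef_pos: [0.6183, 0.1316, 0.1937]
eef_rot: [[0.131, 0.991, 0.001], [0.991, -0.131, 0.0], [0.001, 0.001, -1.0]]
contact_force: [0.2, 4.4, 2.2]
opening: 0.0001
gripper_force: 1.8
```

Emit:
carry_out(offset=[[-0.4,0,0],[-0.8,0,0],[-1.2,0,0],[-1.6,0,0],[-2,0,0],[-2.4,0,0],[-2.8,0,0],[-3.2,0,0],[-3.6,0,0],[-4,0,0]], turn=[0,0,0,0,0,0,0,0,0,0])

```text
time_s: 4.95
eef_pos: [0.6128, 0.0917, 0.1934]
eef_rot: [[0.132, 0.991, -0.0], [0.991, -0.132, -0.0], [-0.0, -0.0, -1.0]]
contact_force: [-0.5, 2.6, 3.1]
opening: -0.0001
gripper_force: 1.8
```

```bash
python3 - <<'E'
from h import *
stt()
cv2.imwrite("pics/top2.png",cv2.resize(manip.grab_frame("top")[125:235,265:425,::-1],None,fx=5,fy=5,interpolation=cv2.INTER_CUBIC))
E
```

```text
t 4.95 pos [0.6128 0.0917 0.1934] yaw 82.43 st [0.0006 0.1518] F [-0.5  2.6  3.1] q [ 0.04  0.45 -0.27  0.86 -0.    1.75]
```

View pics/top2.png

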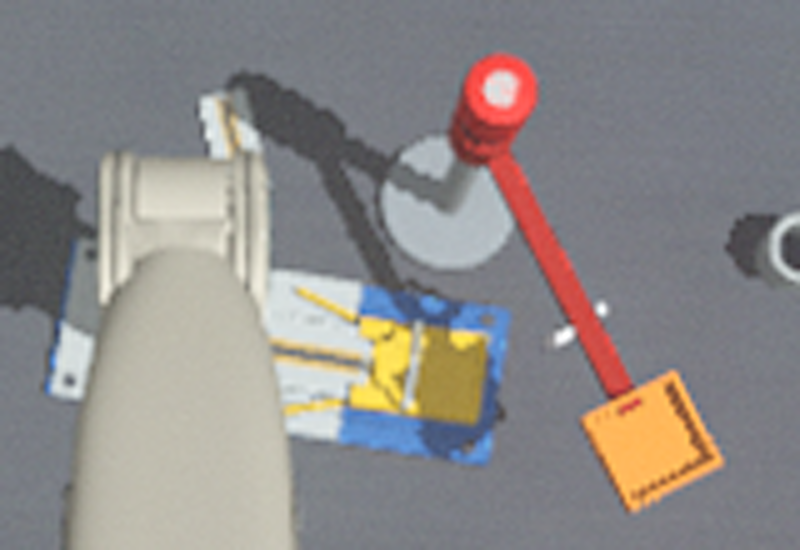

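The coupon is straight and its nose has entered the carrier's mouth, around crop (370,360). About 70 mm remain.

Emit:
carry_out(offset=[[-0.4,0,0],[-0.8,0,0],[-1.2,0,0],[-1.6,0,0],[-2,0,0],[-2.4,0,0],[-2.8,0,0],[-3.2,0,0],[-3.6,0,0],[-4,0,0]], turn=[0,0,0,0,0,0,0,0,0,0])

```text
time_s: 6.0
eef_pos: [0.6075, 0.0521, 0.1933]
eef_rot: [[0.132, 0.991, -0.0], [0.991, -0.132, -0.0], [-0.0, -0.0, -1.0]]
contact_force: [0.5, 2.6, 1.3]
opening: -0.0001
gripper_force: 1.4
```

Emit:
carry_out(offset=[[-0.3,0,0],[-0.6,0,0],[-0.9,0,0],[-1.2,0,0],[-1.5,0,0],[-1.8,0,0],[-2,0,0],[-2.2,0,0]], turn=[0,0,0,0,0,0,0,0])

```text
time_s: 6.8
eef_pos: [0.6049, 0.0306, 0.1936]
eef_rot: [[0.132, 0.991, 0.0], [0.991, -0.132, 0.0], [0.0, 0.0, -1.0]]
contact_force: [0.2, 3.2, 2.5]
opening: 0.0001
gripper_force: 1.8
```

Emit:
carry_out(offset=[[-0.1,0,0],[-0.2,0,0],[-0.3,0,0],[-0.4,0,0]], turn=[0,0,0,0])

```text
time_s: 7.2
eef_pos: [0.6043, 0.0268, 0.1935]
eef_rot: [[0.132, 0.991, 0.0], [0.991, -0.132, 0.0], [0.0, 0.0, -1.0]]
contact_force: [0.6, 3.6, 3.0]
opening: 0.0002
gripper_force: 1.9
```

```bash
python3 - <<'E'
from h import *
stt()
E
```

```text
t 7.2 pos [0.6043 0.0268 0.1935] yaw 82.44 st [0.0006 0.0863] F [0.6 3.6 3. ] q [-0.06  0.43 -0.3   0.84  0.    1.64]
```

Emit:
carry_out(offset=[[-0.07,0,0],[-0.13,0,0],[-0.2,0,0],[-0.2,0,0]], turn=[0,0,0,0])

```text
time_s: 7.6
eef_pos: [0.6039, 0.0247, 0.1934]
eef_rot: [[0.132, 0.991, -0.0], [0.991, -0.132, -0.0], [-0.0, 0.0, -1.0]]
contact_force: [1.3, 3.5, 2.5]
opening: 0.0003
gripper_force: 1.7
```

Emit:
carry_out(offset=[[-0.05,0,0],[-0.1,0,0],[-0.15,0,0],[-0.15,0,0]], turn=[0,0,0,0])

```text
time_s: 8.0
eef_pos: [0.6037, 0.0232, 0.1934]
eef_rot: [[0.132, 0.991, -0.0], [0.991, -0.132, -0.0], [-0.0, -0.0, -1.0]]
contact_force: [0.8, 3.9, 2.1]
opening: 0.0
gripper_force: 1.7
```

Emit:
carry_out(offset=[[-0.05,0,0],[-0.1,0,0],[-0.1,0,0]], turn=[0,0,0])

```text
time_s: 8.3
eef_pos: [0.6036, 0.0222, 0.1934]
eef_rot: [[0.132, 0.991, -0.0], [0.991, -0.132, -0.0], [-0.0, -0.0, -1.0]]
contact_force: [0.5, 3.4, 1.6]
opening: 0.0003
gripper_force: 1.7
```

Emit:
carry_out(offset=[[-0.05,0,0],[-0.1,0,0],[-0.1,0,0]], turn=[0,0,0])

```text
time_s: 8.6
eef_pos: [0.6034, 0.0212, 0.1933]
eef_rot: [[0.132, 0.991, -0.0], [0.991, -0.132, -0.0], [-0.0, -0.0, -1.0]]
contact_force: [1.3, 2.8, 1.7]
opening: 0.0001
gripper_force: 1.6
```

```bash
python3 - <<'E'
from h import *
stt()
E
```

```text
t 8.6 pos [0.6034 0.0212 0.1933] yaw 82.43 st [0.0004 0.0806] F [1.3 2.8 1.7] q [-0.07  0.42 -0.31  0.84 -0.    1.63]
```

Emit:
carry_out(offset=[[-0.05,0,0],[-0.1,0,0],[-0.1,0,0]], turn=[0,0,0])

```text
time_s: 8.9
eef_pos: [0.6033, 0.0202, 0.1933]
eef_rot: [[0.132, 0.991, -0.0], [0.991, -0.132, -0.0], [-0.0, -0.0, -1.0]]
contact_force: [-0.3, 2.4, 1.5]
opening: -0.0001
gripper_force: 1.5
```

Emit:
carry_out(offset=[[-0.05,0,0],[-0.1,0,0],[-0.1,0,0]], turn=[0,0,0])

```text
time_s: 9.2
eef_pos: [0.6032, 0.0192, 0.1934]
eef_rot: [[0.132, 0.991, -0.0], [0.991, -0.132, -0.0], [-0.0, -0.0, -1.0]]
contact_force: [1.3, 2.9, 1.3]
opening: -0.0003
gripper_force: 1.4
```

Emit:
carry_out(offset=[[-0.05,0,0],[-0.1,0,0],[-0.1,0,0]], turn=[0,0,0])

```text
time_s: 9.5
eef_pos: [0.603, 0.0182, 0.1934]
eef_rot: [[0.132, 0.991, -0.0], [0.991, -0.132, -0.0], [-0.0, -0.0, -1.0]]
contact_force: [-0.7, 2.8, 1.5]
opening: -0.0001
gripper_force: 1.3
```

Emit:
carry_out(offset=[[-0.05,0,0],[-0.1,0,0],[-0.1,0,0]], turn=[0,0,0])

```text
time_s: 9.8
eef_pos: [0.6029, 0.0173, 0.1934]
eef_rot: [[0.132, 0.991, -0.0], [0.991, -0.132, 0.0], [0.0, -0.0, -1.0]]
contact_force: [0.9, 2.8, 0.5]
opening: -0.0001
gripper_force: 1.6
```

Emit:
carry_out(offset=[[-0.05,0,0],[-0.1,0,0],[-0.1,0,0]], turn=[0,0,0])

```text
time_s: 10.1
eef_pos: [0.6028, 0.0166, 0.1934]
eef_rot: [[0.131, 0.991, -0.0], [0.991, -0.131, 0.001], [0.001, -0.0, -1.0]]
contact_force: [-0.5, 5.3, 1.5]
opening: -0.0
gripper_force: 2.5
```

```bash
python3 - <<'E'
from h import *
stt()
E
```

```text
t 10.1 pos [0.6028 0.0166 0.1934] yaw 82.44 st [0.0004 0.076 ] F [-0.5  5.3  1.5] q [-0.08  0.42 -0.31  0.84  0.    1.62]
```

Emit:
carry_out(offset=[[-0.05,0,0],[-0.05,0,0]], turn=[0,0])

```text
time_s: 10.3
eef_pos: [0.6027, 0.0163, 0.1934]
eef_rot: [[0.131, 0.991, 0.0], [0.991, -0.131, 0.002], [0.002, -0.0, -1.0]]
contact_force: [0.9, 6.2, 0.1]
opening: -0.0001
gripper_force: 3.1
```

Emit:
carry_out(offset=[[-0.05,0,0],[-0.05,0,0]], turn=[0,0])

```text
time_s: 10.5
eef_pos: [0.6027, 0.0161, 0.1933]
eef_rot: [[0.131, 0.991, 0.0], [0.991, -0.131, 0.003], [0.003, -0.0, -1.0]]
contact_force: [2.0, 7.6, 0.1]
opening: 0.0002
gripper_force: 3.7
```

The force is now climbing with almost no travel, so the coupon is home against the back wall. Next I'll back off, rise and look.

Emit:
carry_out(offset=[[0.5,0,0],[2,0,0],[3,0,-2],[3,0,-6],[3,0,-11],[3,0,-16],[3,0,-21],[3,0,-26],[3,0,-27],[3,0,-27]], turn=[0,0,0,0,0,0,0,0,0,0])

```text
time_s: 11.5
eef_pos: [0.6073, 0.0454, 0.4667]
eef_rot: [[0.132, 0.991, 0.006], [0.991, -0.132, -0.002], [-0.001, 0.006, -1.0]]
contact_force: [-0.8, -0.3, 0.1]
opening: 0.0
gripper_force: 0.0
```

```bash
python3 - <<'E'
from h import *
stt();y=np.radians(82.43)
print("pre-cup",off([.527,-.187],.445,y))
b=np.array(T(412,365));
r=least_squares(lambda p:(proj("top",[[p[0],p[1],.086]])-b).ravel(),[.6,0]).x
print("bail by top pic",r.round(4),((r-st[:2])@rz(st[2])).round(4))
E
```

```text
t 11.5 pos [0.6073 0.0454 0.4667] yaw 82.44 st [0.0012 0.1051] F [-0.8 -0.3  0.1] q [-0.03  0.22  0.03  1.38 -0.    1.67]
pre-cup ([-24.09, -4.92, 2.15], 0.01)
bail by top pic [ 0.589  -0.0534] [-0.0041  0.0048]
```

Emit:
carry_out(offset=[[-5,-1,0],[-10,-2,0],[-15,-3,0],[-20,-4,0],[-24.1,-4.9,0],[-24.1,-4.9,0],[-24.1,-4.9,0]], turn=[0,0,0,0,0,0,0])

```text
time_s: 12.2
eef_pos: [0.5255, -0.188, 0.4607]
eef_rot: [[0.134, 0.991, -0.004], [0.991, -0.134, 0.002], [0.001, -0.005, -1.0]]
contact_force: [-0.3, 0.6, -0.2]
opening: 0.0002
gripper_force: 0.0
```

```bash
python3 - <<'E'
from h import *
stt()
c=manip.get_calibration("wrist");w=manip.grab_frame("wrist")[:,:,::-1]
np.savez("w2.npz",**{k:np.array(v) for k,v in c.items()})
s=manip.grab_frame("scene")[130:280,225:375,::-1]
cv2.imwrite("pics/w2.png",np.vstack([w,cv2.resize(s,(200,200),interpolation=cv2.INTER_CUBIC)[:,:].repeat(1,1) if 0 else np.zeros((0,640,3),np.uint8)]))
cv2.imwrite("pics/s2.png",cv2.resize(s,None,fx=4,fy=4,interpolation=cv2.INTER_CUBIC))
E
```

```text
t 12.2 pos [ 0.5255 -0.188   0.4607] yaw 82.29 st [-0.0496 -0.1369] F [-0.3  0.6 -0.2] q [-0.46  0.14 -0.08  1.36 -0.    1.25]
```

View pics/w2.png

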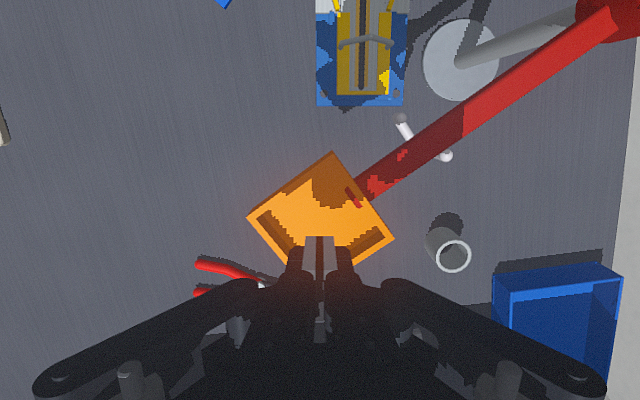

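View pics/s2.png

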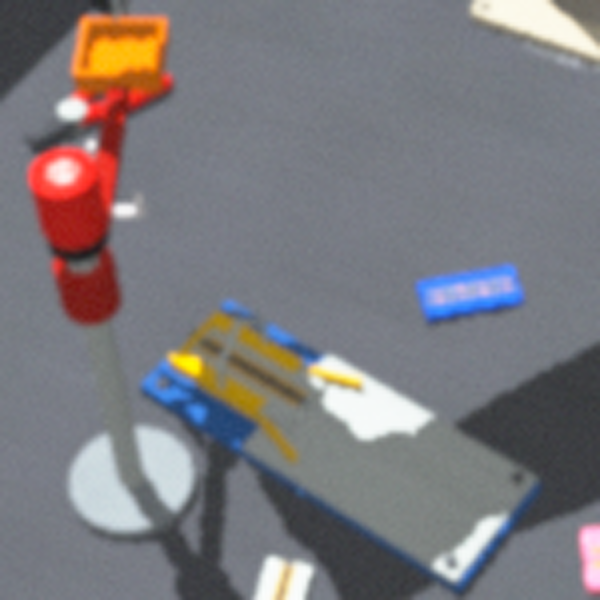

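The wrist view shows the bead and coupon running to the back of the yellow carrier, so the coupon is home. The bail peak is near (366,38), and the cup's opposite rim corners are at (247,216) and (394,238). The hook spans (400,118) to (447,155).

```bash
python3 - <<'E'
from h import *
c=dict(np.load("w2.npz"))
def back(px,z):
    K=c["intrinsics"];s=cv2.undistortPoints(np.array([[px]],float),K,np.array([c["k1"],0,0,0]))[0,0]
    d=c["R"].T@np.r_[s,1];o=-c["R"].T@c["t"];return (o+d*(z-o[2])/d[2])[:2]
for n,px,z in[("cup",(320.5,227),.257),("bail",(366,38),.087),("carr back L",(337,94),.0325),("carr back R",(391,95),.0325),("bead end",(361,90),.027),("tip",(400,118),.185),("shank",(447,155),.18)]:
    p=back(px,z);v=p-m;print(n,p.round(4),"st",((p-st[:2])@rz(st[2])).round(4),"mast r",np.hypot(*v).round(4),(np.degrees(np.arctan2(v[1],v[0]))%360).round(1))
b=back((366,38),.087)
for r in(209.3,):
  print([ (a,(m+.215*np.array([np.cos(np.radians(a)),np.sin(np.radians(a))])).round(4).tolist()) for a in (209.3,200,192,184,177,171,166)])
print(off(m+.213*np.array([np.cos(np.radians(209.3)),np.sin(np.radians(209.3))]),.416))
E
```

```text
cup [ 0.5268 -0.1847] st [-0.0487 -0.1335] mast r 0.2138 208.6
bail [ 0.5893 -0.0572] st [-0.0034  0.001 ] mast r 0.1277 168.7
carr back L [ 0.5575 -0.1035] st [-0.0289 -0.049 ] mast r 0.1584 187.7
carr back R [ 0.6211 -0.1131] st [ 0.0355 -0.0502] mast r 0.0983 198.3
bead end [ 0.587  -0.1025] st [ 0.0002 -0.0442] mast r 0.1291 189.0
tip [ 0.5934 -0.1337] st [ 0.0107 -0.0743] mast r 0.1316 203.0
shank [ 0.6293 -0.1669] st [ 0.0506 -0.1025] mast r 0.1201 224.8
[(209.3, [0.527, -0.1875]), (200, [0.5125, -0.1558]), (192, [0.5042, -0.127]), (184, [0.5, -0.0973]), (177, [0.4998, -0.071]), (171, [0.5021, -0.0487]), (166, [0.5059, -0.0303])]
([0.03, 0.26, 4.57], 0.0)
```

Emit:
carry_out(offset=[[0.1,0.1,2],[0.1,0.1,3.5],[0.1,0.1,4],[0.1,0.1,4.3],[0.1,0.1,4.6],[0.1,0.1,4.8],[0.1,0.1,4.8]], turn=[0,0,0,0,0,0,0])

```text
time_s: 13.0
eef_pos: [0.5279, -0.1865, 0.4164]
eef_rot: [[0.132, 0.991, 0.002], [0.991, -0.132, -0.001], [-0.001, 0.002, -1.0]]
contact_force: [0.5, -0.4, 2.1]
opening: 0.0001
gripper_force: 1.2
```

Contact came at the expected height. Now I'll pull down slowly.

Emit:
carry_out(offset=[[0,0,0.7],[0,0,2],[0,0,3.5],[0,0,5],[0,0,6.5],[0,0,8],[0,0,9.5],[0,0,11],[0,0,12],[0,0,12.2]], turn=[0,0,0,0,0,0,0,0,0,0])

```text
time_s: 14.0
eef_pos: [0.5286, -0.1877, 0.2961]
eef_rot: [[0.132, 0.991, 0.004], [0.991, -0.132, -0.004], [-0.003, 0.004, -1.0]]
contact_force: [-3.7, -1.0, 14.1]
opening: 0.0
gripper_force: 7.6
```

```bash
python3 - <<'E'
from h import *
stt()
for a in (207,203,199,195,191,187,183,179,176,173,170.5,168):
    print(a,off(m+.215*np.array([np.cos(np.radians(a)),np.sin(np.radians(a))]),.293)[0])
E
```

```text
t 14.0 pos [ 0.5286 -0.1877  0.2961] yaw 82.4 st [-0.0466 -0.1362] F [-3.7 -1.  14.1] q [-0.46  0.24 -0.31  1.01 -0.    1.25]
207 [0.7, -0.66, 0.31]
203 [1.96, -1.47, 0.3]
199 [3.28, -2.19, 0.29]
195 [4.64, -2.81, 0.29]
191 [6.05, -3.34, 0.28]
187 [7.49, -3.77, 0.27]
183 [8.95, -4.1, 0.27]
179 [10.43, -4.32, 0.26]
176 [11.56, -4.42, 0.26]
173 [12.68, -4.46, 0.25]
170.5 [13.62, -4.45, 0.25]
168 [14.56, -4.4, 0.25]
```

Emit:
carry_out(offset=[[0.4,-0.3,0.2],[0.9,-0.7,0.2],[1.9,-1.4,0.2],[3.3,-2.2,0.2],[4.6,-2.8,0.2],[6,-3.3,0.2],[7.5,-3.8,0.2],[8.9,-4.1,0.2],[10.2,-4.3,0.2],[10.4,-4.3,0.2]], turn=[0,0,0,0,0,0,0,0,0,0])

```text
time_s: 15.0
eef_pos: [0.501, -0.0776, 0.2958]
eef_rot: [[0.131, 0.991, 0.009], [0.991, -0.131, -0.003], [-0.002, 0.009, -1.0]]
contact_force: [-1.0, -1.1, 15.8]
opening: 0.0004
gripper_force: 7.6
```

```bash
python3 - <<'E'
from h import *
stt()
for a in (179,176,173,170.5,168,166):
    print(a,off(m+.215*np.array([np.cos(np.radians(a)),np.sin(np.radians(a))]),.293)[0])
c=manip.get_calibration("wrist");w=manip.grab_frame("wrist")[:,:,::-1]
np.savez("w3.npz",**{k:np.array(v) for k,v in c.items()})
s=manip.grab_frame("scene")[120:270,215:365,::-1]
t=manip.grab_frame("top")[125:225,320:440,::-1]
w=cv2.resize(w,(480,300));s=cv2.resize(s,(600,600),interpolation=cv2.INTER_CUBIC)
cv2.imwrite("pics/w3.png",manip.grab_frame("wrist")[:,:,::-1]); cv2.imwrite("pics/s3.png",s)
E
```

```text
t 15.0 pos [ 0.501  -0.0776  0.2958] yaw 82.48 st [-0.0882 -0.0307] F [-1.  -1.1 15.8] q [-0.28  0.15 -0.43  0.98 -0.    1.42]
179 [-0.11, -0.14, 0.28]
176 [1.01, -0.24, 0.28]
173 [2.14, -0.28, 0.28]
170.5 [3.07, -0.26, 0.28]
168 [4.01, -0.21, 0.27]
166 [4.76, -0.14, 0.27]
```

View pics/w3.png

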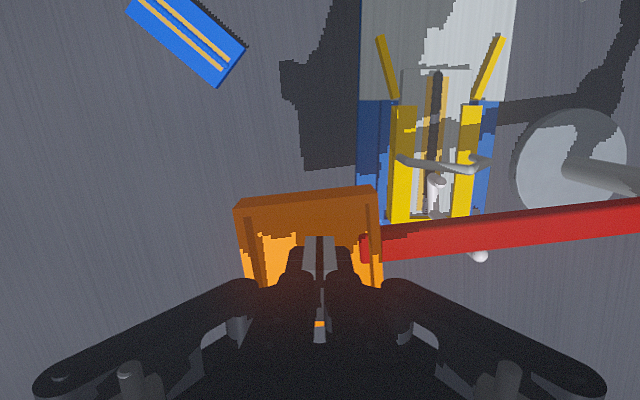

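The wrist view shows the upturned hook tip at (437,181), just short of the bail, whose peak is near (432,161). The boom's cup has its far rim edge at (234,208)–(380,185).

```bash
python3 - <<'E'
from h import *
c=dict(np.load("w3.npz"))
def back(px,z):
    K=c["intrinsics"];s=cv2.undistortPoints(np.array([[px]],float),K,np.array([c["k1"],0,0,0]))[0,0]
    d=c["R"].T@np.r_[s,1];o=-c["R"].T@c["t"];return (o+d*(z-o[2])/d[2])[:2]
for n,px,z in[("cupL",(234,208),.137),("cupR",(380,185),.137),("bail peak",(434,161),.087),("bail lo L",(402,159),.06),("bail lo R",(478,166),.06),("tip",(437,181),.069)]:
    p=back(px,z);v=p-m;print(n,p.round(4),"st",((p-st[:2])@rz(st[2])).round(4),"mast r",np.hypot(*v).round(4),(np.degrees(np.arctan2(v[1],v[0]))%360).round(1))
E
```

```text
cupL [ 0.4721 -0.0454] st [-0.1211 -0.0025] mast r 0.2452 171.3
cupR [ 0.533  -0.0437] st [-0.0609  0.0071] mast r 0.1855 168.0
bail peak [ 0.5731 -0.0468] st [-0.0208  0.0093] mast r 0.1458 165.9
bail lo L [ 0.562  -0.0481] st [-0.0316  0.0065] mast r 0.1563 167.4
bail lo R [ 0.6114 -0.0592] st [0.0188 0.0019] mast r 0.1056 167.4
tip [ 0.5809 -0.0633] st [-0.0109 -0.0061] mast r 0.135 171.9
```

View pics/s3.png

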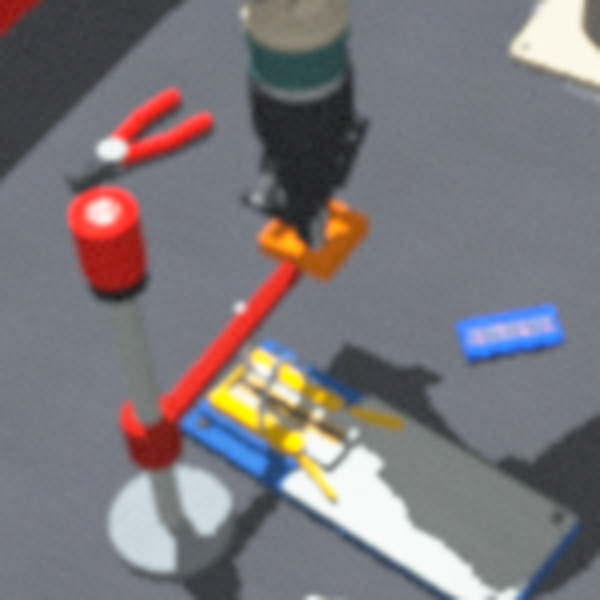

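The boom is at about 178° and the bail at about 167°, so I'll swing 11° further, slowly.

Emit:
carry_out(offset=[[0.5,-0.2,0.1],[1,-0.2,0.1],[1.5,-0.3,0.1],[2,-0.3,0.1],[2.5,-0.3,0.1],[3,-0.3,0.1],[3.5,-0.2,0.1],[4,-0.2,0.1],[4.4,-0.2,0.1],[4.4,-0.2,0.1]], turn=[0,0,0,0,0,0,0,0,0,0])

```text
time_s: 16.2
eef_pos: [0.5058, -0.0343, 0.2951]
eef_rot: [[0.132, 0.991, 0.011], [0.991, -0.132, -0.002], [-0.001, 0.011, -1.0]]
contact_force: [0.5, -0.8, 14.3]
opening: 0.0001
gripper_force: 7.4
```

```bash
python3 - <<'E'
from h import *
stt()
c=manip.get_calibration("wrist");w=manip.grab_frame("wrist")[:,:,::-1]
np.savez("w4.npz",**{k:np.array(v) for k,v in c.items()})
cv2.imwrite("pics/w4.png",cv2.resize(w[50:350,220:620],(800,600),interpolation=cv2.INTER_CUBIC))
E
```

```text
t 16.2 pos [ 0.5058 -0.0343  0.2951] yaw 82.44 st [-0.0891  0.0129] F [ 0.5 -0.8 14.3] q [-0.2   0.15 -0.43  0.98  0.    1.51]
```

View pics/w4.png

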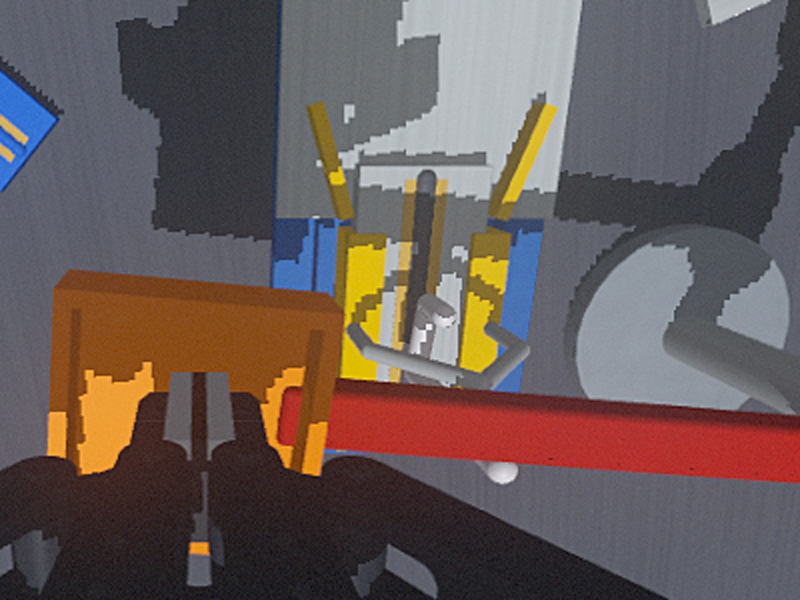

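The hook tip, at crop (435,310), is now past the bail, which spans crop (350,340)–(525,350), so the hook is under it. I'll check the boom angle.

```bash
python3 - <<'E'
from h import *
c=dict(np.load("w4.npz"))
def back(px,z):
    K=c["intrinsics"];px=(220+px[0]/2-.25,50+px[1]/2-.25);s=cv2.undistortPoints(np.array([[px]],float),K,np.array([c["k1"],0,0,0]))[0,0]
    d=c["R"].T@np.r_[s,1];o=-c["R"].T@c["t"];return (o+d*(z-o[2])/d[2])[:2]
L=back((57,290),.137);R=back((342,306),.137);d=(L-R)/np.linalg.norm(L-R);ctr=(L+R)/2-.03*np.array([d[1],-d[0]])
v=ctr-m;print("edge dir",np.degrees(np.arctan2(d[1],d[0]))%360,"ctr ang",np.degrees(np.arctan2(v[1],v[0]))%360,np.hypot(*v))
for n,px,z in[("tip",(430,308),.069),("bail bendL",(360,345),.056),("bail bendR",(518,350),.056),("coup trL",(360,165),.026),("coup trR",(490,165),.026),("end",(505,470),.06)]:
    p=back(px,z);v=p-m;print(n,p.round(4),"st",((p-st[:2])@rz(st[2])).round(4),"r",np.hypot(*v).round(4),(np.degrees(np.arctan2(v[1],v[0]))%360).round(1))
for a in(168,167,166,165,164): print(a,off(m+.215*np.array([np.cos(np.radians(a)),np.sin(np.radians(a))]),.2951)[0])
E
```

```text
edge dir 168.8954338989379 ctr ang 166.36700623101171 0.2131482450051261
tip [ 0.584  -0.0345] st [-0.0116  0.0229] r 0.1389 159.9
bail bendL [ 0.5639 -0.0491] st [-0.0297  0.0058] r 0.1543 167.6
bail bendR [ 0.6191 -0.0586] st [0.0263 0.0035] r 0.0983 166.1
coup trL [0.5754 0.0092] st [-0.0257  0.0651] r 0.1665 146.7
coup trR [0.6236 0.003 ] st [0.0228 0.0652] r 0.1247 136.8
end [ 0.6126 -0.1031] st [ 0.0257 -0.0414] r 0.104 191.5
168 [-0.34, -0.11, -0.0]
167 [0.04, -0.08, -0.0]
166 [0.41, -0.04, -0.0]
165 [0.78, 0.0, -0.0]
164 [1.16, 0.05, -0.0]
```

The boom sits at about 166.5°, right under the bail. Now the controlled rise.

Emit:
carry_out(offset=[[0,0,-0.3],[0,0,-0.8],[0,0,-1.3],[0,0,-1.8],[0,0,-2.2],[0,0,-2.6],[0,0,-3],[0,0,-3.4],[0,0,-3.8],[0,0,-4.2]], turn=[0,0,0,0,0,0,0,0,0,0])

```text
time_s: 17.25
eef_pos: [0.5052, -0.0346, 0.3356]
eef_rot: [[0.132, 0.991, 0.01], [0.991, -0.132, -0.002], [-0.001, 0.01, -1.0]]
contact_force: [3.7, -0.2, 5.0]
opening: -0.0001
gripper_force: 2.6
```

```bash
python3 - <<'E'
from h import *
stt()
w=manip.grab_frame("wrist")[:,:,::-1]
cv2.imwrite("pics/w5.png",cv2.resize(w[50:350,220:620],(600,450),interpolation=cv2.INTER_CUBIC))
E
```

```text
t 17.25 pos [ 0.5052 -0.0346  0.3356] yaw 82.41 st [-0.0897  0.0125] F [ 3.7 -0.2  5. ] q [-0.2   0.11 -0.38  1.07  0.    1.51]
```

The force fell by about 8 N, which is the loaded carrier's weight, so the bail is on the hook and lifting. One correction: I've viewed 11 pictures, one over the limit of 10. I won't view any more and will go on by numbers only.

Emit:
carry_out(offset=[[0,0,-0.4],[0,0,-0.8],[0,0,-1.2],[0,0,-1.6],[0,0,-2],[0,0,-2.4],[0,0,-2.8],[0,0,-3.2],[0,0,-3.6],[0,0,-4]], turn=[0,0,0,0,0,0,0,0,0,0])

```text
time_s: 18.3
eef_pos: [0.5022, -0.0338, 0.3725]
eef_rot: [[0.132, 0.991, -0.001], [0.991, -0.132, 0.0], [0.0, -0.001, -1.0]]
contact_force: [2.6, -0.9, 4.1]
opening: -0.0001
gripper_force: 1.8
```

Emit:
carry_out(offset=[[0,0,-0.4],[0,0,-0.8],[0,0,-1.2],[0,0,-1.6],[0,0,-2],[0,0,-2.3],[0,0,-2.6],[0,0,-2.6]], turn=[0,0,0,0,0,0,0,0])

```text
time_s: 19.1
eef_pos: [0.5021, -0.0338, 0.3987]
eef_rot: [[0.132, 0.991, -0.0], [0.991, -0.132, 0.0], [-0.0, -0.0, -1.0]]
contact_force: [0.3, -0.0, 3.8]
opening: 0.0005
gripper_force: 1.7
```

```bash
python3 - <<'E'
from h import *
stt()
E
```

```text
t 19.1 pos [ 0.5021 -0.0338  0.3987] yaw 82.43 st [-0.0928  0.0129] F [ 0.3 -0.   3.8] q [-0.2   0.06 -0.29  1.21 -0.    1.51]
```

Emit:
carry_out(offset=[[0,0,-0.2],[0,0,-0.4],[0,0,-0.6],[0,0,-0.8],[0,0,-1],[0,0,-1.2],[0,0,-1.4],[0,0,-1.6],[0,0,-1.8],[0,0,-1.9]], turn=[0,0,0,0,0,0,0,0,0,0])

```text
time_s: 20.1
eef_pos: [0.5022, -0.0338, 0.4173]
eef_rot: [[0.132, 0.991, -0.001], [0.991, -0.132, 0.0], [0.0, -0.001, -1.0]]
contact_force: [0.1, 0.3, 1.0]
opening: 0.0001
gripper_force: 0.0
```

Emit:
carry_out(offset=[[0,0,-0.2],[0,0,-0.5],[0,0,-1],[0,0,-2],[0,0,-3.5],[0,0,-5],[0,0,-7],[0,0,-8],[0,0,-8],[0,0,-8]], turn=[0,0,0,0,0,0,0,0,0,0])

```text
time_s: 21.1
eef_pos: [0.5023, -0.0339, 0.4973]
eef_rot: [[0.132, 0.991, 0.0], [0.991, -0.132, 0.0], [0.0, 0.0, -1.0]]
contact_force: [-0.2, 0.1, -0.8]
opening: 0.0002
gripper_force: 0.0
```

```bash
python3 - <<'E'
from h import *
stt();print(off([.38,-.034],.49))
E
```

```text
t 21.1 pos [ 0.5023 -0.0339  0.4973] yaw 82.43 st [-0.0926  0.0129] F [-0.2  0.1 -0.8] q [-0.2   0.02 -0.13  1.42  0.    1.51]
([-1.62, -12.12, 0.73], 0.0)
```

The hook reached its top stop with the tool clear of the cup. I'll retreat, let the carrier settle, and check numerically that it hangs still at the expected place.

Emit:
carry_out(offset=[[-0.5,-4,0],[-1,-8,0],[-1.6,-12,0],[-1.6,-12,0],[-1.6,-12,0],[-1.6,-12,0],[-1.6,-12,0],[-1.6,-12,0],[-1.6,-12,0],[-1.6,-12,0]], turn=[0,0,0,0,0,0,0,0,0,0])

```text
time_s: 22.1
eef_pos: [0.3817, -0.034, 0.4973]
eef_rot: [[0.131, 0.991, -0.0], [0.991, -0.131, 0.0], [0.0, -0.0, -1.0]]
contact_force: [-0.8, 0.1, -0.1]
opening: -0.0
gripper_force: 0.0
```

Emit:
carry_out(offset=[[0,0,0],[0,0,0],[0,0,0],[0,0,0],[0,0,0],[0,0,0],[0,0,0],[0,0,0],[0,0,0],[0,0,0]], turn=[0,0,0,0,0,0,0,0,0,0])

```text
time_s: 23.1
eef_pos: [0.3813, -0.0339, 0.4974]
eef_rot: [[0.132, 0.991, -0.0], [0.991, -0.132, 0.0], [0.0, -0.0, -1.0]]
contact_force: [0.1, 0.0, -0.0]
opening: -0.0001
gripper_force: 0.0
```

```bash
python3 - <<'E'
from h import *
stt()
def yel(n):
    f=manip.grab_frame(n);h=cv2.cvtColor(f,cv2.COLOR_RGB2HSV);mk=cv2.inRange(h,(21,120,60),(32,255,255))
    k,l,s,c=cv2.connectedComponentsWithStats(mk);e=proj(n,[[.59,-.055,.10]])[0]
    return [(s[i,:5].tolist(),c[i].round(1).tolist()) for i in range(1,k) if s[i,4]>15 and np.hypot(*(c[i]-e))<45]
for n in("scene","top"):
    print(n,"exp hanging",proj(n,[[.588,-.055,.11]]).round(1),"docked",proj(n,[[.592,-.06,.03]]).round(1))
    for k in range(3): print(yel(n))
E
```

```text
t 23.1 pos [ 0.3813 -0.0339  0.4974] yaw 82.43 st [-0.2126 -0.0029] F [ 0.1  0.  -0. ] q [-0.26 -0.2  -0.33  1.44  0.    1.44]
scene exp hanging [[284.9 204. ]] docked [[284.7 220.5]]
[([265, 188, 25, 28, 222], [276.3, 202.9]), ([282, 193, 19, 11, 78], [291.9, 197.8]), ([303, 222, 12, 5, 22], [308.0, 224.1]), ([291, 235, 8, 10, 23], [294.4, 239.5])]
[([265, 187, 25, 28, 221], [276.2, 202.7]), ([282, 193, 19, 11, 79], [291.6, 197.7]), ([303, 222, 12, 5, 21], [308.1, 224.1]), ([291, 235, 8, 10, 23], [294.4, 239.5])]
[([265, 187, 25, 28, 219], [276.2, 202.7]), ([283, 193, 17, 11, 77], [291.9, 197.8]), ([303, 222, 12, 5, 22], [308.0, 224.1]), ([291, 235, 8, 10, 23], [294.4, 239.5])]
top exp hanging [[348. 197.]] docked [[347.8 198.8]]
[([339, 186, 10, 5, 36], [343.5, 187.8]), ([350, 189, 16, 19, 101], [358.5, 198.3]), ([336, 200, 9, 5, 38], [340.1, 201.8])]
[([339, 186, 10, 5, 36], [343.5, 187.8]), ([350, 189, 16, 19, 99], [358.5, 198.4]), ([336, 200, 9, 5, 38], [340.1, 201.8])]
[([339, 186, 10, 5, 37], [343.4, 187.8]), ([350, 189, 16, 19, 100], [358.4, 198.3]), ([336, 200, 9, 5, 38], [340.1, 201.8])]
```

The carrier hangs at its expected raised pixel position (scene about (284,203), against (285,220) when docked). It's still, and the arm is clear, so I'm handing in.

```bash
python3 -c "
from plant import manip
print(manip.sign_off())"
```

```text
the job is handed in; nothing more can be done
None
```

I handed the job in at about 23 s: coupon pushed home gently (about 8 N), and the loaded carrier hangs still on the hook at its top stop with the arm clear, but I viewed 11 pictures against the limit of 10, and the hand-in returned no verdict.

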